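Put the wooden blocks away in their fitted trays

ROBOT

A 6-joint arm with a two-finger parallel gripper is mounted at the origin on the work surface; the furniture and walls round the work are solid. World frame = base frame: x ahead of the robot, y to its left, z up, the work surface at z = 0. Lengths are in m, angles in rad, forces in N, time in s.
With the tool pointing down it reaches from about 0.35 to 0.85 m from the base axis. Payload 8.1 kg.
Tool frame: the origin (TCP) lies at the very end of the fingers, on their centre line; the grasp point (between the pads) lies 19 mm behind it; z points along the fingers, y is the line along which they close (so a half turn about z gives the same grasp; the last joint's range is limited). The gripper opens to 85 mm and grips with 20 to 120 N. Pads are 22 mm wide; open, the fingers measure 114 mm over their backs; the gripper's body (76 mm by 85 mm) begins 54 mm behind the grasp point. The pads swing forward as they close: fully open they stand 13 mm farther back than shut.
Start: joints at [1.021, 0.13, 1.488, -0, 1.523, -0.085], TCP at [0.269, 0.536, 0.231] pointing down, gripper open.
Joint ranges: [-2.96, 2.96], [-0.89, 2.26], [0.02, 2.5], [-1.34, 4.48], [0, 2.73], [-2.66, 2.66]. Speed limits (rad/s): [2.39, 2.39, 2.79, 3.14, 3.14, 3.14].

INTERFACE

Orientations are given as a unit quaternion [x, y, z, w].
In Python, from bench import bot, vision gives the robot as it stands.
- The arm moves only by the shell command python3 -m crank 'ROWS' [OPENING]. ROWS is text: rows parted by semicolons, each of 6 numbers parted by spaces: the shift along the tool's x, y, z in cm, then the turn, a rotation vector about the tool's x, y, z in rad. A call has 1 to 10 rows; each row is the pose to reach, as a shift and turn from the pose commanded when the call began, along the tool's axes at that moment; what a row does not reach only later rows make up. A row lasts 1/10 s, in which the tool goes at most 50 mm and 8.59 degrees, less where a joint would pass 70% of its speed; a pose out of reach is approached as far as the arm can. A call with a gripper value outside its range is refused whole. OPENING is the opening, from 0 (shut) to 1 (fully open), set as the call begins (- or left out, the last holds). The fingers move at their own pace and stop on an object; the grip force is fixed at half the most. Time passes only in rows, so rows that repeat a pose let the fingers close. It gives the time, the measured TCP pose, the force, the opening and the grip force at its end, in the units of the state.
- bot.read_state(): the state, without advancing time (a new reading comes with each control period).
- vision.camera(name): name is "scene" or "top"; returns a dict with "frame" (480x640x3 uint8, blue, green, red), "fx", "fy", "cx", "cy" (pixels), "dist_coeffs" ([k1, k2, p1, p2, k3] as OpenCV has them; the pictures are not rectified), "cam_to_world" (4x4, takes a point from camera to world coordinates). Camera axes: x right, y up, looking along -z (the intrinsics and any distortion apply to the point x, -y, -z); pixel columns grow to the right and rows downward; lengths in m; the calibration is good to about 2 mm. A picture is of the moment at which its call begins. There is no depth.
- bot.sign_off(): hands the job in; it is judged then, once.
The state is a dict: "clock": time; "joint_pos": joint angles; "qd": joint speeds; "joint_torque": joint torques, N m; "tool_pos": TCP position; "ee_rot": TCP orientation; "contact_force": force on the tool from outside, world axes, zero at the start; "moment": the same for the moment, N m; "grip_width": opening from 0.0 (shut) to 1.0 (fully open); "finger_force": force on a finger pad.
Only numpy, scipy, OpenCV 4.12 (cv2) and the standard library are available. Lean on these libraries where they do the work, as an engineer would, in place of code of your own. Each camera call takes 0.05 s, during which the arm holds its last target. There are 200 camera calls.

TASK

Put away the four loose wooden blocks: lay each one in the blue-walled tray made to its size, the tray that is just a little longer and wider than the block, so that it lies flat on the tray's floor, same side up as now. Set the blocks down rather than dropping them, and leave the cork sanding block where it is.

Things in the scene. Friction and masses are not known exactly. Their poses are not given: they have to be found in the camera images.
- block_60: A loose square red-brown block of wood, 60 x 60 x 30 mm high, lying flat on the bench. Origin: centre of its underside. Body x runs across its width, body y along its length, z up. Each of the four blocks has its own length and its own tray.
- block_90: A loose pale, tall block of wood, 45 mm wide, 90 mm long, 45 mm high, lying flat on the bench. Origin: centre of its underside. Body x runs across its width, body y along its length, z up. Each of the four blocks has its own length and its own tray.
- block_120: A loose brown, narrow batten end of wood, 35 mm wide, 120 mm long, 30 mm high, lying flat on the bench. Origin: centre of its underside. Body x runs across its width, body y along its length, z up. Each of the four blocks has its own length and its own tray.
- block_150: A loose pale, flat offcut of wood, 50 mm wide, 150 mm long, 22 mm high, lying flat on the bench. Origin: centre of its underside. Body x runs across its width, body y along its length, z up. Each of the four blocks has its own length and its own tray.
- tray_60: Shallow open tray with blue walls and a grey floor, screwed to the bench, inside 80 mm wide and 80 mm long, for the 60 mm long block (20 mm longer and wider inside than that block). Walls 4 mm thick, rim 9 mm above the bench, inner floor 3 mm above the bench. Origin: centre of its underside, on the bench top. Body x runs across its width, body y along its length, z up.
- tray_90: Shallow open tray with blue walls and a grey floor, screwed to the bench, inside 65 mm wide and 110 mm long, for the 90 mm long block (20 mm longer and wider inside than that block). Walls 4 mm thick, rim 9 mm above the bench, inner floor 3 mm above the bench. Origin: centre of its underside, on the bench top. Body x runs across its width, body y along its length, z up.
- tray_120: Shallow open tray with blue walls and a grey floor, screwed to the bench, inside 55 mm wide and 140 mm long, for the 120 mm long block (20 mm longer and wider inside than that block). Walls 4 mm thick, rim 9 mm above the bench, inner floor 3 mm above the bench. Origin: centre of its underside, on the bench top. Body x runs across its width, body y along its length, z up.
- tray_150: Shallow open tray with blue walls and a grey floor, screwed to the bench, inside 70 mm wide and 170 mm long, for the 150 mm long block (20 mm longer and wider inside than that block). Walls 4 mm thick, rim 9 mm above the bench, inner floor 3 mm above the bench. Origin: centre of its underside, on the bench top. Body x runs across its width, body y along its length, z up.
- sanding_block: Orange-brown cork sanding block with speckled sides and a darker sole, 62 mm wide (body x), 112 mm long (body y), 32 mm high, lying among the wooden blocks. Not one of the blocks to put away: leave it. Origin: centre of its underside.
Not all that is in view belongs to the job. Leave any turquoise look-alike of the block_90 alone.

How it is judged:
By the outcome, as a careful person would: the job done as asked, in the order asked, and still so for the second after the job is handed in, with the robot touching nothing.
It also fails if it takes over 125 s, if anything falls off the work surface, if the arm or the gripper's body presses on something with over 40 N, if the wrist force passes 120 N, or if a joint passes its speed limit or range.

## Working session

There is one attempt and no reset: what is moved stays moved. The work goes in short steps, Python scripts to look and compute and a shell command to move; the robot and the scene stay as the last step left them, time stands still between calls to the robot, and variables do not carry over. Pictures are saved under pics/ and viewed, at most 17 in all, crops included, and the job is handed in when it is done.

```bash
ls; mkdir -p pics
python3 - <<'E'
from bench import bot, vision
import cv2
for n in("top","scene"):
    c=vision.camera(n); cv2.imwrite(f"pics/{n}0.png",c["frame"]); print(n,[c[k] for k in("fx","fy","cx","cy","dist_coeffs")]); print(c["cam_to_world"])
print(bot.read_state())
E
```

```text
pics
top [439.6995823057689, 439.6995823057689, 322.85583044940995, 249.7205365837578, array([-0.10641693,  0.        ,  0.        ,  0.        ,  0.        ])]
[[-1.74088818e-02  9.84708612e-01 -1.73337477e-01  2.10907305e-01]
 [-9.99844565e-01 -1.76287493e-02  2.71116179e-04  8.89826818e-02]
 [-2.78875249e-03  1.73315254e-01  9.84862450e-01  1.35340920e+00]
 [ 0.00000000e+00  0.00000000e+00  0.00000000e+00  1.00000000e+00]]
scene [519.2456646612189, 519.2456646612189, 317.0360337192315, 240.55228950599945, array([-0.05804624,  0.        ,  0.        ,  0.        ,  0.        ])]
[[-7.54242203e-01  3.52911877e-01 -5.53689360e-01 -4.41683731e-01]
 [-6.56595486e-01 -4.06721682e-01  6.35184887e-01  1.06745119e+00]
 [-1.03317708e-03  8.42633182e-01  5.38487003e-01  8.99121626e-01]
 [ 0.00000000e+00  0.00000000e+00  0.00000000e+00  1.00000000e+00]]
{'clock': 0.1, 'joint_pos': array([ 1.02061699e+00,  1.31075134e-01,  1.48912345e+00, -1.36988296e-05,
        1.52302475e+00, -8.53948534e-02]), 'qd': array([-0.00053716, -0.00089524, -0.00315227, -0.00100808, -0.00153988,
        0.00149719]), 'joint_torque': array([ 1.40010252e-03, -5.70958507e+01, -5.01938474e+01, -1.06174934e-04,
        8.32621678e-03,  5.01631496e-05]), 'tool_pos': array([0.26866759, 0.53594879, 0.23038139]), 'ee_rot': array([ 2.30305714e-01,  9.73117985e-01, -7.76652054e-04, -2.48266320e-04]), 'contact_force': array([0.01166051, 0.69308859, 0.57597614]), 'moment': array([-0.00728189, -0.06570732,  0.02538019]), 'finger_force': 0.0, 'grip_width': 1.0044270736402698}
```

View pics/top0.png

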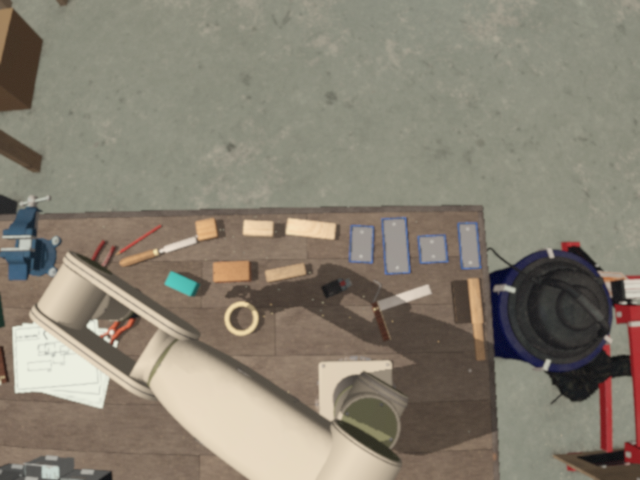

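View pics/scene0.png

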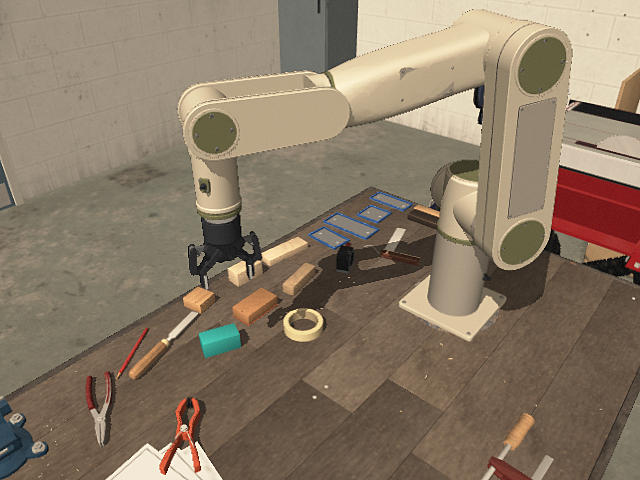

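The top view shows block_60 at (206,229), block_90 at (258,228), block_150 at (311,229), block_120 at (286,271), the sanding block at (231,271) and the turquoise decoy at (181,284). The trays are tray_90 (362,244), tray_150 (396,246), tray_60 (432,248) and tray_120 (469,245). The scene view agrees.

```bash
cat > h.py <<'E'
from bench import bot, vision
import cv2, numpy as np
from scipy.spatial.transform import Rotation as R
H={'b60':.03,'b90':.045,'b120':.03,'b150':.022,'t':.009,'cork':.032}
def ray(c,uv,z):
    K=np.array([[c["fx"],0,c["cx"]],[0,c["fy"],c["cy"]],[0,0,1]])
    p=cv2.undistortPoints(np.float64(uv).reshape(-1,1,2),K,c["dist_coeffs"]).reshape(-1,2)
    T=c["cam_to_world"]; d=np.c_[p[:,0],-p[:,1],-np.ones(len(p))]@T[:3,:3].T; o=T[:3,3]
    return (o+d*((z-o[2])/d[:,2])[:,None])[:,:2]
def comps(c,lo,hi,amin=150):
    m=cv2.inRange(cv2.cvtColor(c["frame"],cv2.COLOR_BGR2HSV),lo,hi)
    m[:195]=0
    cs,_=cv2.findContours(m,cv2.RETR_EXTERNAL,cv2.CHAIN_APPROX_NONE)
    return m,[k for k in cs if cv2.contourArea(k)>amin]
def rect(c,k,z):
    w=ray(c,k.reshape(-1,2),z)
    (cx,cy),(a,b),t=cv2.minAreaRect(np.float32(w*1000))
    if a>b: t+=90; a,b=b,a   # t+90 = direction of long side b
    return cx,cy,a,b,(t+90)%180  # long-side direction in deg from world x
E
python3 - <<'E'
from h import *
c=vision.camera("top")
np.set_printoptions(precision=1,suppress=True)
m,ks=comps(c,(5,60,120),(28,255,255))
m2,k2=comps(c,(105,90,50),(130,255,255))
cv2.imwrite("pics/m.png",cv2.bitwise_or(m,m2)[190:350])
for n,kk in(("wood",ks),("blue",k2)):
  for k in kk:
    x,y,w,h=cv2.boundingRect(k)
    if x+w/2>480 or y>300 or x<150: continue
    hh=.004 if n=="blue" else .015
    print(n,(x+w/2,y+h/2),np.array(rect(c,k,hh)))
E
```

```text
wood (361.0, 307.5) [271.4 -20.9  54.2 111.   62.3]
wood (473.0, 318.0) [ 229.9 -365.8   63.   252.4  177.5]
```

View pics/m.png

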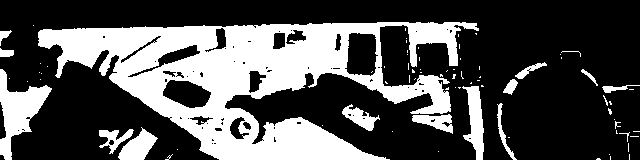

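The thresholds are wrong: the mask took in the bench and left out the blocks. I'll sample some colours.

Run:
```python
from h import *
np.set_printoptions(precision=1,suppress=True)
c=vision.camera("top"); hsv=cv2.cvtColor(c["frame"],cv2.COLOR_BGR2HSV)
for n,(u,v) in dict(b60=(206,228),b90=(258,226),b150=(311,227),b120=(286,271),cork=(231,270),bench=(330,260),bench2=(225,245),wall=(384,240),wall2=(362,226),floor=(396,246)).items(): print(n,hsv[v,u])
m,ks=comps(c,(5,50,145),(28,255,255))
m2=cv2.inRange(hsv,(106,80,40),(130,255,255)); m2[:195]=0
m2[:,485:]=0;m2[:,:345]=0
k2=[k for k in cv2.findContours(m2,cv2.RETR_EXTERNAL,cv2.CHAIN_APPROX_NONE)[0] if cv2.contourArea(k)>150]
cv2.imwrite("pics/m2.png",cv2.bitwise_or(m,m2)[190:350])
for n,kk in(("wood",ks),("blue",k2)):
  for k in kk:
    x,y,w,h=cv2.boundingRect(k)
    if x+w/2>480 or y>300 or x<150: continue
    print(n,(x+w/2,y+h/2),np.array(rect(c,k,.004 if n=="blue" else .015)))
```

```text
b60 [ 16 104 218]
b90 [ 17  64 232]
b150 [ 17  65 235]
b120 [ 16  79 201]
cork [ 14 118 199]
bench [ 14  65 133]
bench2 [ 15  64 136]
wall [113  48 138]
wall2 [113  42 127]
floor [ 14  18 156]
wood (475.0, 309.5) [ 254.7 -376.1   35.9  191.1    1.9]
wood (285.0, 272.0) [379.4 207.8  39.6 125.2 100.8]
wood (230.0, 271.5) [384.7 377.2  66.9 116.   92.2]
wood (258.0, 228.0) [520.8 292.1  54.6  98.4  88.9]
wood (311.0, 229.0) [514.  127.4  63.5 157.1  82.5]
wood (205.5, 229.0) [520.7 460.1  68.1  71.2 100.9]
```

View pics/m2.png

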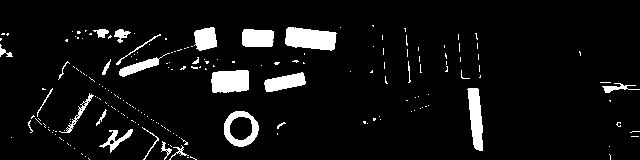

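The mask isolates the blocks cleanly. The tray walls need a lower saturation threshold. I'll finalise the poses and add a planning helper.

```bash
cat >> h.py <<'E'
def plan(x,y,z,yaw,q=True):
    """TCP target in mm, closing-line yaw in deg (mod 180) -> shift cm, turn rad in tool axes"""
    s=bot.read_state(); r=R.from_quat(s["ee_rot"]); p=s["tool_pos"]*1000
    best=None
    for a in (yaw,yaw+180):
        a=np.radians(a); yv=np.array([np.cos(a),np.sin(a),0]); zv=np.array([0,0,-1.]); xv=np.cross(yv,zv)
        t=(r.inv()*R.from_matrix(np.c_[xv,yv,zv])).as_rotvec()
        if best is None or np.linalg.norm(t)<np.linalg.norm(best): best=t
    sh=r.inv().apply(np.array([x,y,z])-p)/10
    print("shift cm",np.round(sh,2),"turn",np.round(best,3),"rows>=",round(max(np.linalg.norm(sh)/5,np.linalg.norm(best)/.15),1),"q",np.round(s["joint_pos"],2),"t",round(s["clock"],1))
E
python3 - <<'E'
from h import *
np.set_printoptions(precision=1,suppress=True)
c=vision.camera("top"); hsv=cv2.cvtColor(c["frame"],cv2.COLOR_BGR2HSV)
m,ks=comps(c,(5,50,145),(28,255,255))
for k in ks:
    x,y,w,h=cv2.boundingRect(k); u=x+w/2
    if y>265 or y<200: continue
    for n,uu in dict(b60=205.5,b90=258,b120=285,b150=311,cork=230).items():
        if abs(u-uu)<3: print(n,np.array(rect(c,k,H[n]/2)))
m2=cv2.inRange(hsv,(100,25,40),(130,255,255)); m2[:205]=0; m2[290:]=0
m2[:,485:]=0;m2[:,:345]=0
m2=cv2.morphologyEx(m2,cv2.MORPH_CLOSE,np.ones((5,5)))
for k in cv2.findContours(m2,cv2.RETR_EXTERNAL,cv2.CHAIN_APPROX_NONE)[0]:
    if cv2.contourArea(cv2.convexHull(k))>150: print("tray",cv2.boundingRect(k),np.array(rect(c,k,.0045)))
E
```

```text
b120 [379.4 207.8  39.7 125.2 100.8]
cork [384.6 377.   67.  115.8  92.1]
b90 [519.1 290.9  54.3  97.8  88.9]
b150 [516.2 127.2  63.9 157.   83.7]
b60 [520.7 460.1  68.1  71.2 100.9]
tray (417, 234, 32, 30) [ 445.9 -254.7   91.1   92.5   92.3]
tray (349, 225, 25, 39) [465.1 -30.9  75.1 120.8 177.8]
tray (457, 222, 25, 48) [ 454.6 -372.2   68.   151.4    0.4]
tray (381, 217, 30, 58) [ 458.6 -138.2   82.9  180.7    1.8]
```

```bash
python3 -c "
from h import *
plan(520.7,460.1,120,10.9)"
```

```text
shift cm [-25.93   4.51  11.07] turn [-0.001  0.     0.916] rows>= 6.1 q [ 1.02  0.13  1.49  0.    1.52 -0.09] t 0.2
```

```bash
python3 -m crank '-4 0.7 1.8 0 0 0.14; -8 1.4 3.5 0 0 0.28; -12 2.1 5.2 0 0 0.42; -16 2.8 7 0 0 0.56; -20 3.5 8.7 0 0 0.7; -24 4.2 10.3 0 0 0.83; -25.93 4.51 11.07 0 0 0.916; -25.93 4.51 11.07 0 0 0.916; -25.93 4.51 11.07 0 0 0.916' 1
python3 - <<'E'
from h import *
plan(520.7,460.1,10,10.9)
c=vision.camera("top");cv2.imwrite("pics/t1.png",cv2.resize(c["frame"][195:315,140:500],None,fx=2,fy=2))
E
```

```text
clock: 1.15
tool_pos: [0.5208, 0.4601, 0.12]
ee_rot: [0.637, 0.771, -0.001, -0.0]
contact_force: [0.1, 1.5, 1.1]
grip_width: 1.002
finger_force: 0.0
shift cm [0.0e+00 1.0e-02 1.1e+01] turn [-0.001  0.     0.   ] rows>= 2.2 q [0.65 0.45 1.31 0.   1.38 0.46] t 1.1
```

View pics/t1.png

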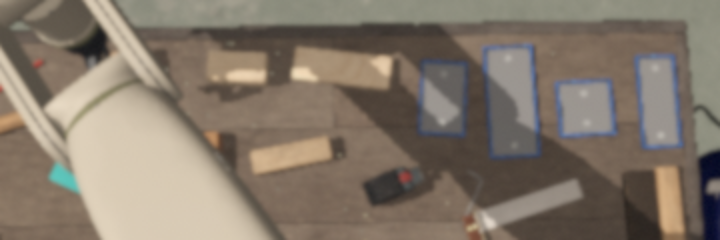

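The arm now hides block_60, and everything else is unmoved (b150 crop ≈ (342,68), trays at the right). Descending to grasp block_60.

```bash
python3 -m crank '0 0 3 0 0 0; 0 0 6 0 0 0; 0 0 9 0 0 0; 0 0 10.5 0 0 0; 0 0 11 0 0 0; 0 0 11 0 0 0'; python3 -m crank '0 0 0 0 0 0;0 0 0 0 0 0;0 0 0 0 0 0;0 0 0 0 0 0;0 0 0 0 0 0;0 0 0 0 0 0' 0
```

```text
clock: 1.8
tool_pos: [0.5205, 0.461, 0.011]
ee_rot: [0.636, 0.771, -0.0, -0.0]
contact_force: [0.3, -0.9, 0.5]
grip_width: 0.996
finger_force: 0.0
clock: 2.4
tool_pos: [0.5225, 0.4616, 0.0133]
ee_rot: [0.637, 0.771, 0.002, 0.0]
contact_force: [-0.1, -0.5, 7.3]
grip_width: 0.684
finger_force: 66.0
```

Gripped at about 60 mm opening. Now lift, then work out the carry to tray_60.

```bash
python3 -m crank '0 0 -1 0 0 0; 0 0 -3 0 0 0; 0 0 -6 0 0 0; 0 0 -9 0 0 0; 0 0 -9 0 0 0;0 0 -9 0 0 0'
python3 - <<'E'
from h import *
plan(445.9,-254.7,100,2.3)
E
```

```text
clock: 3.0
tool_pos: [0.5218, 0.461, 0.1027]
ee_rot: [0.637, 0.771, 0.002, 0.0]
contact_force: [-0.9, -0.2, -1.4]
grip_width: 0.685
finger_force: 65.2
shift cm [-68.85 -20.97   0.11] turn [ 0.003 -0.002  0.15 ] rows>= 14.4 q [ 0.65  0.47  1.32 -0.    1.35  0.46] t 3.0
```

```bash
python3 -m crank '-2 -0.6 0 0 0 0;-5 -1.5 0 0 0 0.02;-9 -2.7 0 0 0 0.03;-13 -4 0 0 0 0.04;-17 -5.2 0 0 0 0.05;-21 -6.4 0 0 0 0.06;-25 -7.6 0 0 0 0.07;-29 -8.8 0 0 0 0.08;-32 -9.7 0 0 0 0.08;-33 -10 0 0 0 0.08'
python3 - <<'E'
from h import *
plan(445.9,-254.7,100,2.3)
E
```

```text
clock: 4.0
tool_pos: [0.4834, 0.1147, 0.0991]
ee_rot: [0.668, 0.744, -0.001, -0.001]
contact_force: [-0.4, -0.2, -0.9]
grip_width: 0.683
finger_force: 65.1
shift cm [-36.32  -7.7   -0.04] turn [-0.003  0.001  0.067] rows>= 7.4 q [ 0.13 -0.04  1.91 -0.    1.27  0.02] t 4.0
```

```bash
python3 -m crank '-2 -0.4 0 0 0 0.01;-6 -1.3 0 0 0 0.02;-10 -2.1 0 0 0 0.03;-15 -3.2 0 0 0 0.04;-20 -4.2 0 0 0 0.05;-25 -5.3 0 0 0 0.06;-30 -6.4 0 0 0 0.067;-34 -7.2 0 0 0 0.067;-36.3 -7.7 0 0 0 0.067;-36.3 -7.7 0 0 0 0.067'; python3 -m crank '0 0 0 0 0 0;0 0 0 0 0 0'
python3 - <<'E'
from h import *
plan(445.9,-254.7,16,2.3)
c=vision.camera("top");cv2.imwrite("pics/t2.png",cv2.resize(c["frame"][195:315,340:500],None,fx=4,fy=4))
E
```

```text
clock: 5.0
tool_pos: [0.4476, -0.2541, 0.0998]
ee_rot: [0.693, 0.721, -0.0, -0.0]
contact_force: [1.0, -0.0, -0.4]
grip_width: 0.684
finger_force: 65.1
clock: 5.2
tool_pos: [0.4483, -0.2504, 0.0999]
ee_rot: [0.691, 0.722, 0.0, -0.001]
contact_force: [0.5, 0.1, 0.1]
grip_width: 0.684
finger_force: 65.1
shift cm [-0.43 -0.25  8.39] turn [-0.001 -0.001  0.004] rows>= 1.7 q [-0.61  0.    1.87  0.    1.27 -0.65] t 5.2
```

View pics/t2.png

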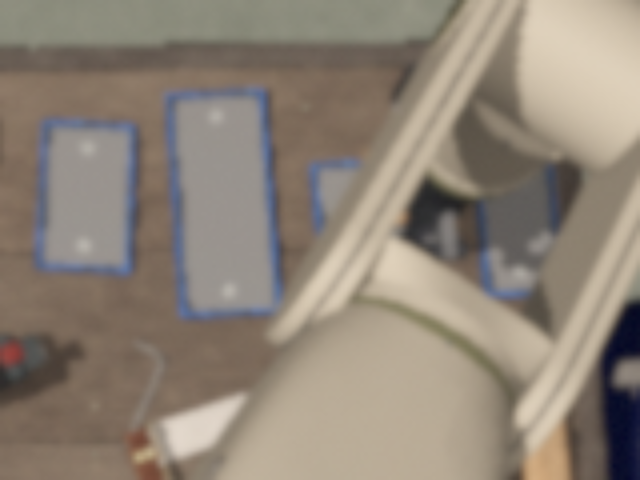

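The arm covers tray_60 (its left edge is visible at (335,195) in the crop). Descending gently.

```bash
python3 -m crank '-0.4 -0.2 2 0 0 0;-0.4 -0.2 4.5 0 0 0;-0.4 -0.2 6.5 0 0 0;-0.4 -0.2 7.5 0 0 0;-0.4 -0.2 7.9 0 0 0;-0.4 -0.2 8.2 0 0 0;-0.4 -0.2 8.3 0 0 0;-0.4 -0.2 8.4 0 0 0;-0.4 -0.2 8.4 0 0 0'; python3 -c "
from h import *
plan(445.9,-254.7,14,2.3)
c=vision.camera('scene');cv2.imwrite('pics/s1.png',cv2.resize(c['frame'][170:270,290:450],None,fx=4,fy=4))"
```

```text
clock: 6.15
tool_pos: [0.4471, -0.2555, 0.0171]
ee_rot: [0.692, 0.722, 0.0, 0.0]
contact_force: [0.8, 5.2, 2.0]
grip_width: 0.685
finger_force: 65.3
shift cm [ 0.09 -0.11  0.31] turn [ 0.001 -0.     0.003] rows>= 0.1 q [-0.62  0.12  1.91  0.    1.11 -0.66] t 6.2
```

View pics/s1.png

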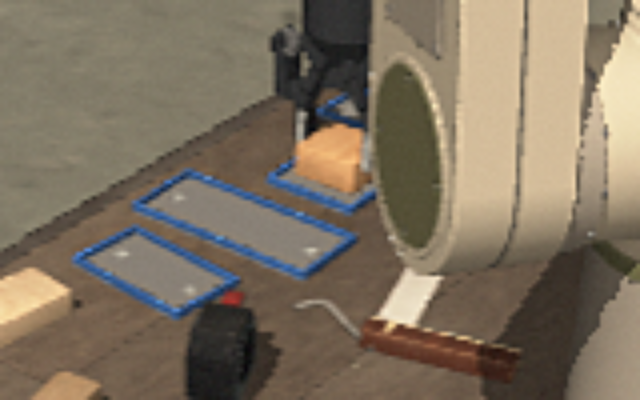

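The block is over tray_60, with floor visible on the near side, and a 5 N lateral force suggests it is touching the far wall. Shift a few mm towards +y and recheck.

```bash
python3 -m crank '0 0 -0.1 0 0 0;0.2 0 -0.1 0 0 0;0.3 0 -0.1 0 0 0;0.3 0 -0.1 0 0 0;0.3 0 -0.1 0 0 0';  python3 - <<'E'
from h import *
c=vision.camera("scene"); f=c["frame"]; hsv=cv2.cvtColor(f,cv2.COLOR_BGR2HSV)
m=cv2.inRange(hsv,(5,95,150),(25,255,255)); m[:,:355]=0; m[:,385:]=0; m[:190]=0; m[:,:]=m; m[225:]=0
k=max(cv2.findContours(m,0,1)[0],key=cv2.contourArea)
print(k.reshape(-1,2).min(0),k.reshape(-1,2).max(0))
lo=max(k.reshape(-1,2),key=lambda p:p[1]); lf=[p for p in k.reshape(-1,2) if p[0]<=366]
lf=max(lf,key=lambda p:p[1])
print("bottom corner",lo,ray(c,[lo],.005)*1000,"left bottom",lf,ray(c,[lf],.005)*1000)
b=cv2.inRange(hsv,(100,120,60),(130,255,255)); b[:,:352]=0;b[:,385:]=0;b[:204]=0;b[226:]=0
ys,xs=np.where(b); 
for i in(np.argmin(xs),np.argmax(ys)): print("tray corner",xs[i],ys[i],ray(c,[[xs[i],ys[i]]],.009)*1000)
E
```

```text
clock: 6.7
tool_pos: [0.4465, -0.2531, 0.0178]
ee_rot: [0.692, 0.722, -0.0, 0.0]
contact_force: [1.3, 0.2, -1.2]
grip_width: 0.681
finger_force: 65.1
[363 201] [380 217]
bottom corner [375 217] [[ 425.79924296 -231.70666935]] left bottom [366 214] [[ 461.65973417 -228.173074  ]]
tray corner 352 218 [[ 477.2925828 -168.7219512]]
tray corner 366 225 [[ 413.35829283 -162.52402455]]
```

```bash
python3 -m crank '0.2 0 0 0 0 0;0.3 0 0.1 0 0 0;0.3 0 0.2 0 0 0;0.3 0 0.3 0 0 0;0.3 0 0.4 0 0 0;0.3 0 0.4 0 0 0'
```

```text
clock: 7.35
tool_pos: [0.4472, -0.2504, 0.0162]
ee_rot: [0.692, 0.722, 0.0, 0.001]
contact_force: [-8.5, 5.3, 24.9]
grip_width: 0.68
finger_force: 67.9
```

Floor contact (25 N up). Release and lift.

```bash
python3 -m crank '0 0 -0.1 0 0 0;0 0 -0.1 0 0 0;0 0 -0.1 0 0 0;0 0 -0.1 0 0 0' 0.8;  python3 -m crank '0 0 -0.5 0 0 0;0 0 -2 0 0 0;0 0 -5 0 0 0;0 0 -9 0 0 0;0 0 -9 0 0 0'
python3 - <<'E'
from h import *
plan(519.1,290.9,120,-1.1)
c=vision.camera('scene');cv2.imwrite('pics/s2.png',cv2.resize(c['frame'][170:270,290:450],None,fx=4,fy=4))
E
```

```text
clock: 7.75
tool_pos: [0.4461, -0.2497, 0.0142]
ee_rot: [0.692, 0.722, -0.0, -0.0]
contact_force: [0.2, 0.1, -0.3]
grip_width: 0.799
finger_force: 0.0
clock: 8.25
tool_pos: [0.4501, -0.2525, 0.1123]
ee_rot: [0.692, 0.722, 0.001, 0.006]
contact_force: [1.0, -0.2, 0.5]
grip_width: 0.799
finger_force: 0.0
shift cm [53.98  9.24 -1.06] turn [0.009 0.007 0.062] rows>= 11.0 q [-0.61 -0.02  1.86  0.    1.28 -0.65] t 8.2
```

View pics/s2.png

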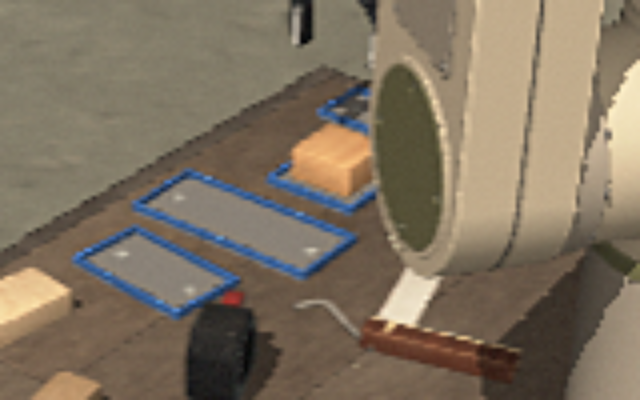

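Block_60 sits in tray_60 (crop (332,160)). Next is block_90.

```bash
python3 -m crank '3 0.5 0 0 0 0;7.5 1.3 -0.2 0 0 0.01;12.5 2.1 -0.4 0 0 0.02;17.5 3 -0.6 0 0 0.03;22.5 3.9 -0.8 0 0 0.04;27.5 4.7 -1 0 0 0.05;32.5 5.6 -1 0 0 0.06;37.5 6.4 -1 0 0 0.06;42.5 7.3 -1 0 0 0.06;46.5 8 -1 0 0 0.06' 1; python3 -m crank '4 0.7 0 0 0 0;6.5 1.1 0 0 0 0;7.5 1.2 0 0 0 0;7.5 1.2 0 0 0 0;7.5 1.2 0 0 0 0'
python3 - <<'E'
from h import *
plan(519.1,290.9,15,-1.1)
c=vision.camera('top'); hsv=cv2.cvtColor(c["frame"],cv2.COLOR_BGR2HSV)
m=cv2.inRange(hsv,(5,80,100),(25,255,255)); m[:,:415]=0;m[:,452:]=0;m[:230]=0;m[268:]=0
k=max(cv2.findContours(m,0,1)[0],key=cv2.contourArea); print(rect(c,k,.018), cv2.boundingRect(k))
E
```

```text
clock: 9.3
tool_pos: [0.5057, 0.2205, 0.1145]
ee_rot: [0.713, 0.701, -0.0, -0.0]
contact_force: [0.2, -0.0, 1.0]
grip_width: 0.997
finger_force: 0.0
clock: 9.8
tool_pos: [0.5192, 0.2918, 0.1142]
ee_rot: [0.713, 0.701, -0.001, 0.0]
contact_force: [-0.0, 0.3, 0.3]
grip_width: 1.001
finger_force: 0.0
shift cm [-0.08  0.    9.92] turn [-0.001  0.001  0.002] rows>= 2.0 q [ 0.43  0.2   1.63 -0.    1.31  0.44] t 9.8
(448.41424560546875, -261.3547058105469, 63.22198486328125, 66.793212890625, 88.92434692382812) (425, 237, 22, 21)
```

```bash
python3 -m crank '-0.1 0 3 0 0 0; -0.1 0 6 0 0 0; -0.1 0 8.5 0 0 0; -0.1 0 9.6 0 0 0; -0.1 0 9.9 0 0 0; -0.1 0 9.9 0 0 0'; python3 -m crank '0 0 0 0 0 0;0 0 0 0 0 0;0 0 0 0 0 0;0 0 0 0 0 0;0 0 0 0 0 0;0 0 0 0 0 0;0 0 0 0 0 0' 0;  python3 -m crank '0 0 -1 0 0 0; 0 0 -3 0 0 0; 0 0 -6 0 0 0; 0 0 -9 0 0 0; 0 0 -9 0 0 0;0 0 -9 0 0 0'
python3 - <<'E'
from h import *
plan(465.1,-30.9,105,-92.2)
c=vision.camera('top'); cv2.imwrite("pics/t3.png",cv2.resize(c["frame"][205:305,150:490],None,fx=2.3,fy=2.3))
E
```

```text
clock: 10.45
tool_pos: [0.5199, 0.2915, 0.0162]
ee_rot: [0.713, 0.701, 0.0, 0.0]
contact_force: [-0.3, 0.6, 0.0]
grip_width: 1.002
finger_force: 0.0
clock: 11.15
tool_pos: [0.5205, 0.2925, 0.017]
ee_rot: [0.713, 0.701, 0.001, 0.0]
contact_force: [-0.2, 0.1, 6.3]
grip_width: 0.516
finger_force: 62.3
clock: 11.75
tool_pos: [0.5201, 0.2923, 0.1069]
ee_rot: [0.713, 0.701, 0.001, 0.0]
contact_force: [-0.1, 0.7, -1.6]
grip_width: 0.514
finger_force: 61.5
shift cm [-32.41  -4.95   0.15] turn [ 2.000e-03  1.000e-03 -1.549e+00] rows>= 10.3 q [ 0.43  0.21  1.63 -0.    1.3   0.44] t 11.8
```

View pics/t3.png

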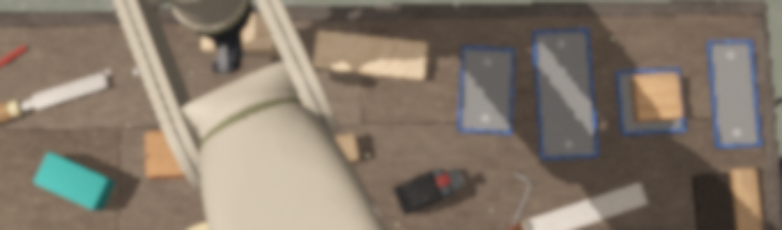

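Block_60 lies within tray_60 (crop (658,97)). Block_90 is held. Now carry and rotate to tray_90.

```bash
python3 -m crank '-2 -0.3 0 0 0 -0.12;-5 -0.8 0 0 0 -0.26;-8.5 -1.3 0 0 0 -0.4;-12 -1.9 0 0 0 -0.54;-16 -2.5 0 0 0 -0.68;-20 -3.1 0 0 0 -0.82;-24 -3.7 0 0 0 -0.96;-28 -4.3 0 0 0 -1.1;-31 -4.8 0 0 0 -1.24;-32.4 -4.95 0 0 0 -1.38'; python3 -m crank '0 0 0 0 0 -0.12;0 0 0 0 0 -0.17;0 0 0 0 0 -0.17;0 0 0 0 0 -0.17'
python3 - <<'E'
from h import *
plan(465.1,-30.9,24,-92.2)
c=vision.camera('scene');cv2.imwrite('pics/s3.png',cv2.resize(c['frame'][170:270,280:440],None,fx=4,fy=4))
E
```

```text
clock: 12.8
tool_pos: [0.4624, -0.0333, 0.1038]
ee_rot: [0.102, 0.995, -0.0, -0.002]
contact_force: [-0.1, 0.5, -0.8]
grip_width: 0.513
finger_force: 61.6
clock: 13.2
tool_pos: [0.4635, -0.0309, 0.1044]
ee_rot: [0.02, 1.0, 0.0, -0.001]
contact_force: [0.1, 0.4, -0.9]
grip_width: 0.52
finger_force: 61.6
shift cm [-0.17  0.01  8.04] turn [ 0.    -0.002 -0.001] rows>= 1.6 q [-0.18 -0.14  1.99 -0.    1.29 -1.71] t 13.2
```

```bash
python3 -m crank '-0.1 0 2 0 0 0;-0.1 0 4.5 0 0 0;-0.1 0 6.5 0 0 0;-0.1 0 7.4 0 0 0;-0.1 0 7.4 0 0 0;-0.1 0 7.4 0 0 0'
python3 - <<'E'
from h import *
plan(465.1,-30.9,20,-92.2)
c=vision.camera('scene');cv2.imwrite('pics/s3.png',cv2.resize(c['frame'][180:260,280:410],None,fx=5,fy=5))
E
```

```text
clock: 13.85
tool_pos: [0.4659, -0.0312, 0.0322]
ee_rot: [0.019, 1.0, -0.0, 0.0]
contact_force: [0.2, -0.1, -1.1]
grip_width: 0.517
finger_force: 61.5
shift cm [0.08 0.03 1.22] turn [-0.  0.  0.] rows>= 0.2 q [-0.18 -0.03  2.04 -0.    1.13 -1.71] t 13.8
```

View pics/s3.png

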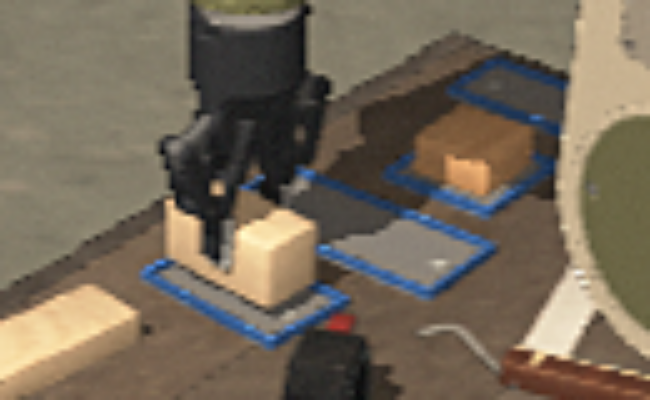

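Block_90 hovers aligned above tray_90 (crop (245,245)); block_60 is flat in its tray. Lower it.

```bash
python3 -m crank '0 0 0.4 0 0 0;0 0 0.8 0 0 0;0 0 1.1 0 0 0;0 0 1.25 0 0 0;0 0 1.35 0 0 0;0 0 1.4 0 0 0;0 0 1.4 0 0 0'
```

```text
clock: 14.6
tool_pos: [0.4661, -0.0313, 0.0199]
ee_rot: [0.019, 1.0, -0.0, 0.0]
contact_force: [-12.9, 1.2, 26.4]
grip_width: 0.516
finger_force: 64.8
```

```bash
python3 -m crank '0 0 -0.1 0 0 0;0 0 -0.1 0 0 0;0 0 -0.1 0 0 0;0 0 -0.1 0 0 0' 0.68;  python3 -m crank '0 0 -0.5 0 0 0;0 0 -2 0 0 0;0 0 -5 0 0 0;0 0 -8 0 0 0;0 0 -10 0 0 0;0 0 -10 0 0 0'
python3 - <<'E'
from h import *
plan(516.2,127.2,120,-6.3)
plan(379.4,207.8,120,10.8)
c=vision.camera('scene');cv2.imwrite('pics/s4.png',cv2.resize(c['frame'][180:260,280:410],None,fx=5,fy=5))
E
```

```text
clock: 15.0
tool_pos: [0.4653, -0.0312, 0.0183]
ee_rot: [0.019, 1.0, 0.0, -0.0]
contact_force: [-0.7, -0.0, -0.2]
grip_width: 0.679
finger_force: 0.0
clock: 15.6
tool_pos: [0.468, -0.0316, 0.1225]
ee_rot: [0.019, 1.0, -0.0, 0.003]
contact_force: [0.5, 0.1, 0.3]
grip_width: 0.678
finger_force: 0.0
shift cm [-4.21 16.05  0.26] turn [-0.005  0.004 -1.499] rows>= 10.0 q [-0.18 -0.16  1.97  0.    1.32 -1.71] t 15.6
shift cm [ 9.76 23.59  0.16] turn [0.004 0.006 1.345] rows>= 9.0 q [-0.18 -0.16  1.97  0.    1.32 -1.71] t 15.6
```

View pics/s4.png

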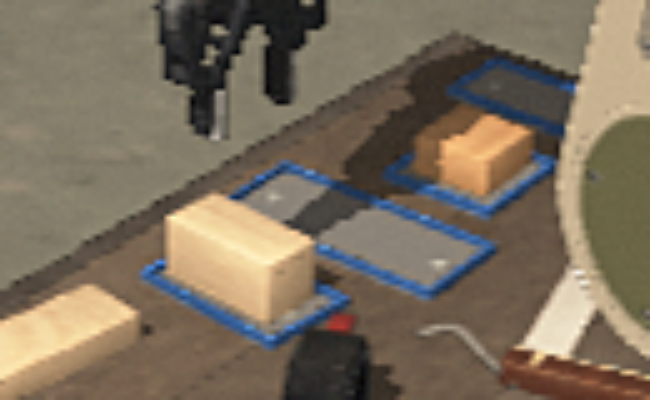

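Block_90 is flat inside tray_90. Next is block_150, turning the +1.64 way to stay in the wrist's range.

```bash
python3 -m crank '-0.4 1.4 0 0 0 0.12;-0.8 3 0 0 0 0.26;-1.2 4.6 0 0 0 0.4;-1.6 6.2 0 0 0 0.54;-2 7.8 0 0 0 0.68;-2.4 9.4 0 0 0 0.82;-2.9 11 0 0 0 0.96;-3.4 13 0 0 0 1.1;-4 15 0 0 0 1.24;-4.2 16.05 0 0 0 1.38' 1; python3 -m crank '0 0 0 0 0 0.13;0 0 0 0 0 0.26;0 0 0 0 0 0.26;0 0 0 0 0 0.26'
python3 - <<'E'
from h import *
plan(516.2,127.2,6,-6.3)
c=vision.camera('top'); hsv=cv2.cvtColor(c["frame"],cv2.COLOR_BGR2HSV)
for x0,x1,z in((340,380,.0255),(415,452,.018)):
    m=cv2.inRange(hsv,(5,50,100),(25,255,255)); m[:,:x0]=0;m[:,x1:]=0;m[:212]=0;m[268:]=0
    t=cv2.inRange(hsv,(100,25,40),(130,255,255)); t=cv2.morphologyEx(t,cv2.MORPH_CLOSE,np.ones((3,3)))
    print(x0,(t[246,x0:x1]>0)*1)
cv2.imwrite("pics/t4.png",cv2.resize(c["frame"][210:290,340:490],None,fx=5,fy=5,interpolation=cv2.INTER_CUBIC))
E
```

```text
clock: 16.65
tool_pos: [0.5128, 0.1288, 0.1168]
ee_rot: [0.653, 0.757, -0.001, -0.001]
contact_force: [-0.6, 0.3, 0.4]
grip_width: 1.004
finger_force: 0.0
clock: 17.05
tool_pos: [0.5128, 0.1275, 0.1174]
ee_rot: [0.743, 0.67, -0.001, -0.001]
contact_force: [-0.6, 0.3, -0.3]
grip_width: 0.999
finger_force: 0.0
shift cm [ 0.02  0.37 11.14] turn [-0.002  0.     0.007] rows>= 2.2 q [ 0.15  0.02  1.81 -0.    1.31  0.25] t 17.1
340 [0 0 0 0 0 0 0 0 0 0 0 0 0 0 0 0 0 0 0 0 0 0 0 0 0 0 0 0 0 0 0 0 1 1 0 0 0
 0 0 0]
415 [0 0 0 1 1 0 0 0 0 0 0 0 0 0 0 0 0 0 0 0 0 0 0 0 0 0 0 0 0 0 0 0 0 0 0 0 0]
```

View pics/t4.png

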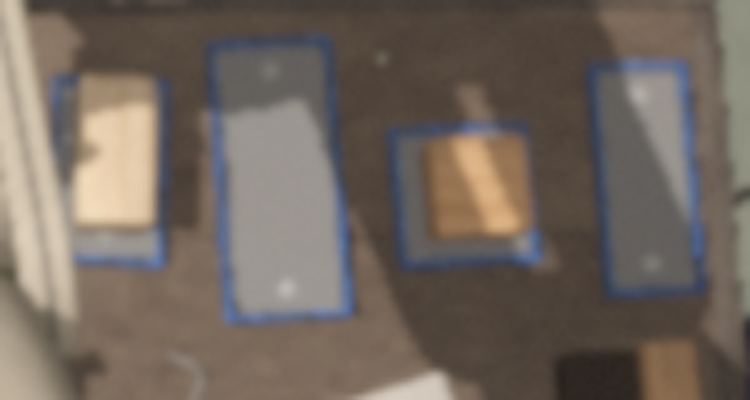

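Both placed blocks are inside their walls: b90 at (115,150) near the +x wall, b60 at (480,185) towards −y. Both imply the blocks sat about 6–8 mm further towards −y than I estimated. I'll cross-check b150 and b120 in the scene view.

Run:
```python
from h import *
np.set_printoptions(precision=1,suppress=True)
for n in("top","scene"):
    c=vision.camera(n)
    hsv=cv2.cvtColor(c["frame"],cv2.COLOR_BGR2HSV)
    m=cv2.inRange(hsv,(5,50,145),(28,255,255)); m[:195 if n=="top" else 225]=0; m[330:]=0
    for k in cv2.findContours(m,0,1)[0]:
        if cv2.contourArea(k)>120: print(n,cv2.boundingRect(k),np.array(rect(c,k,.015)),"ext top z", cv2.contourArea(k))
# recheck: project known base and trays: tray corners in scene
c=vision.camera("scene");hsv=cv2.cvtColor(c["frame"],cv2.COLOR_BGR2HSV)
b=cv2.inRange(hsv,(100,100,60),(130,255,255)); b[:170]=0;b[270:]=0;b[:,:290]=0;b[:,430:]=0
b=cv2.morphologyEx(b,cv2.MORPH_CLOSE,np.ones((3,3)))
for k in cv2.findContours(b,0,1)[0]:
    if len(k)>20: print("tray",cv2.boundingRect(k),np.array(rect(c,k,.0045)))
```

```text
top (224, 300, 35, 30) [251.7 340.3  87.5 104.3  89.4] ext top z 387.0
top (211, 260, 38, 23) [384.7 377.2  67.1 116.   92.2] ext top z 732.0
top (119, 243, 51, 24) [441.5 651.   28.6 172.1 108. ] ext top z 291.0
top (428, 237, 17, 20) [ 450.6 -264.    50.5   60.2  176.6] ext top z 255.5
top (354, 226, 17, 30) [473.6 -33.4  49.7  92.5 177.9] ext top z 417.5
top (286, 217, 17, 21) [520.3 177.5  50.   64.5 179.9] ext top z 228.5
top (264, 213, 28, 117) [381.8 236.3  70.2 363.4  11.6] ext top z 276.0
top (290, 211, 49, 43) [500.8 122.3 113.5 154.2  99.7] ext top z 456.5
scene (283, 308, 40, 22) [252.6 328.1  81.2 100.1  41. ] ext top z 404.0
scene (232, 288, 45, 38) [393.1 376.4  78.7 146.  104.7] ext top z 702.0
scene (398, 275, 108, 55) [ -4.4  21.2 230.7 237.   94.7] ext top z 2727.0
scene (282, 263, 33, 32) [384.5 209.2  45.6 152.2 106.8] ext top z 360.0
scene (586, 243, 39, 18) [-253.  -488.   105.4  107.5    4.3] ext top z 351.0
scene (260, 237, 48, 29) [508.  132.6  74.  168.2  82.1] ext top z 636.5
scene (410, 225, 66, 41) [ 143.3 -231.5  228.2  230.2  131. ] ext top z 666.5
scene (320, 225, 23, 21) [451.7 -43.7  68.  126.7 143.4] ext top z 256.5
tray (308, 232, 42, 18) [464.1 -26.8  78.5 124.8 176. ]
tray (326, 212, 53, 28) [ 457.2 -137.4   85.3  185.2  178.8]
tray (357, 210, 34, 13) [ 445.7 -249.9   94.3   97.4   94.6]
tray (370, 192, 42, 19) [ 454.3 -366.2   74.3  152.1    0.9]
```

The two views agree within a few mm, so there is no gross bias. I'll proceed with block_150.

```bash
python3 -m crank '-0.1 0.2 3 0 0 0; -0.1 0.2 6 0 0 0; -0.1 0.2 9 0 0 0; -0.1 0.2 10.6 0 0 0; -0.1 0.2 11.1 0 0 0; -0.1 0.2 11.1 0 0 0'; python3 -m crank '0 0 0 0 0 0;0 0 0 0 0 0;0 0 0 0 0 0;0 0 0 0 0 0;0 0 0 0 0 0;0 0 0 0 0 0;0 0 0 0 0 0' 0;  python3 -m crank '0 0 -1 0 0 0; 0 0 -3 0 0 0; 0 0 -6 0 0 0; 0 0 -9 0 0 0; 0 0 -9 0 0 0;0 0 -9 0 0 0'
python3 - <<'E'
from h import *
plan(457,-138,98,-88.5)
E
```

```text
clock: 17.85
tool_pos: [0.5149, 0.1262, 0.0071]
ee_rot: [0.744, 0.668, -0.001, -0.0]
contact_force: [0.7, -0.2, -0.9]
grip_width: 1.001
finger_force: 0.0
clock: 18.55
tool_pos: [0.5169, 0.1266, 0.0093]
ee_rot: [0.744, 0.668, 0.001, 0.001]
contact_force: [0.1, -0.1, 6.6]
grip_width: 0.565
finger_force: 62.7
clock: 19.15
tool_pos: [0.5161, 0.1265, 0.0989]
ee_rot: [0.744, 0.668, 0.001, 0.001]
contact_force: [0.0, 0.8, -1.8]
grip_width: 0.566
finger_force: 62.2
shift cm [-26.93  -3.06   0.06] turn [ 1.000e-03 -2.000e-03  1.438e+00] rows>= 9.6 q [0.14 0.05 1.82 0.   1.27 0.25] t 19.1
```

```bash
python3 -m crank '-1.5 -0.2 0 0 0 0.12;-4 -0.5 0 0 0 0.26;-7 -0.8 0 0 0 0.4;-10 -1.1 0 0 0 0.54;-13 -1.5 0 0 0 0.68;-16 -1.8 0 0 0 0.82;-19.5 -2.2 0 0 0 0.96;-23 -2.6 0 0 0 1.1;-26 -2.95 0 0 0 1.24;-26.9 -3.06 0 0 0 1.36'; python3 -m crank '0 0 0 0 0 0.06;0 0 0 0 0 0.08;0 0 0 0 0 0.08;0 0 0 0 0 0.08'
python3 - <<'E'
from h import *
plan(457,-138,22,-88.5)
E
```

```text
clock: 20.15
tool_pos: [0.4543, -0.1399, 0.096]
ee_rot: [0.999, 0.048, -0.001, -0.0]
contact_force: [0.2, 1.1, -0.9]
grip_width: 0.566
finger_force: 62.1
clock: 20.55
tool_pos: [0.4558, -0.1373, 0.0969]
ee_rot: [1.0, 0.013, -0.001, -0.0]
contact_force: [0.8, 1.3, -0.5]
grip_width: 0.562
finger_force: 62.1
shift cm [0.12 0.08 7.49] turn [-0.001  0.001 -0.   ] rows>= 1.5 q [-0.4  -0.1   1.97  0.    1.27  1.14] t 20.6
```

```bash
python3 -m crank '0.1 0.05 2 0 0 0;0.1 0.05 4.5 0 0 0;0.1 0.05 6.5 0 0 0;0.1 0.05 7.4 0 0 0;0.1 0.05 7.4 0 0 0;0.1 0.05 7.4 0 0 0'
python3 - <<'E'
from h import *
plan(457,-138,12,-88.5)
c=vision.camera('scene');cv2.imwrite('pics/s5.png',cv2.resize(c['frame'][180:260,280:410],None,fx=5,fy=5))
E
```

```text
clock: 21.15
tool_pos: [0.4578, -0.1383, 0.0243]
ee_rot: [1.0, 0.012, 0.0, 0.0]
contact_force: [0.4, -0.1, -0.1]
grip_width: 0.565
finger_force: 62.1
shift cm [-0.07 -0.03  1.23] turn [ 0.    -0.001 -0.002] rows>= 0.2 q [-0.4   0.01  2.01 -0.    1.12  1.15] t 21.1
```

View pics/s5.png

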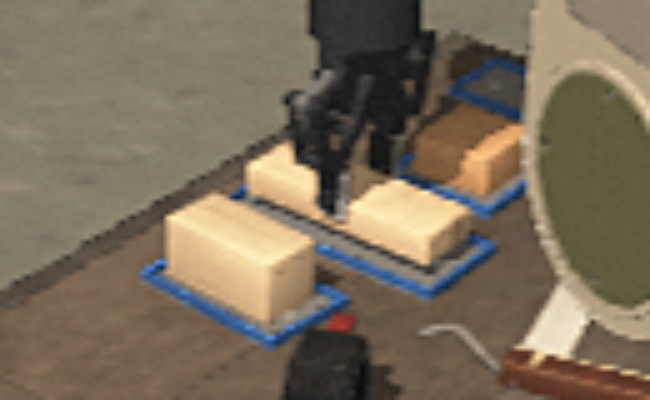

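Block_150 hovers squarely over tray_150 (crop (350,210)). Lower it.

```bash
python3 -m crank '0 0 0.4 0 0 0;0 0 0.8 0 0 0;0 0 1.0 0 0 0;0 0 1.15 0 0 0;0 0 1.3 0 0 0;0 0 1.4 0 0 0;0 0 1.4 0 0 0'
```

```text
clock: 21.9
tool_pos: [0.4576, -0.1385, 0.0122]
ee_rot: [1.0, 0.012, -0.0, 0.0]
contact_force: [-14.3, 5.7, 30.0]
grip_width: 0.566
finger_force: 65.6
```

```bash
python3 -m crank '0 0 -0.1 0 0 0;0 0 -0.1 0 0 0;0 0 -0.1 0 0 0;0 0 -0.1 0 0 0' 0.75;  python3 -m crank '0 0 -0.5 0 0 0;0 0 -2 0 0 0;0 0 -5 0 0 0;0 0 -8 0 0 0;0 0 -10.5 0 0 0;0 0 -10.5 0 0 0'
python3 - <<'E'
from h import *
plan(381,208,120,10.8)
c=vision.camera("top");hsv=cv2.cvtColor(c["frame"],cv2.COLOR_BGR2HSV)
m=cv2.inRange(hsv,(5,50,145),(28,255,255));m[:,:260]=0;m[:,310:]=0;m[:255]=0;m[290:]=0
k=max(cv2.findContours(m,0,1)[0],key=cv2.contourArea);print(rect(c,k,.015))
E
```

```text
clock: 22.3
tool_pos: [0.4571, -0.1382, 0.0103]
ee_rot: [1.0, 0.012, -0.0, -0.0]
contact_force: [-0.5, -0.2, -0.3]
grip_width: 0.748
finger_force: 0.0
clock: 22.9
tool_pos: [0.46, -0.1394, 0.1202]
ee_rot: [1.0, 0.012, 0.003, 0.001]
contact_force: [-0.1, -1.0, -0.2]
grip_width: 0.748
finger_force: 0.0
shift cm [ -7.07 -34.92  -0.13] turn [-0.002 -0.008  1.406] rows>= 9.4 q [-0.4  -0.12  1.95  0.    1.31  1.15] t 22.9
(379.4074401855469, 207.54547119140625, 39.69002914428711, 124.61515808105469, 100.7702112197876)
```

```bash
python3 -m crank '-0.4 -2 0 0 0 -0.12;-1 -5 0 0 0 -0.26;-1.7 -8.5 0 0 0 -0.4;-2.5 -12.3 0 0 0 -0.54;-3.3 -16.3 0 0 0 -0.68;-4.1 -20.3 0 0 0 -0.82;-4.9 -24.3 0 0 0 -0.96;-5.7 -28.3 0 0 0 -1.1;-6.5 -32.3 0 0 0 -1.24;-7.1 -34.9 0 0 0 -1.38' 1; python3 -m crank '0 0 0 0 0 -0.13;0 0 0 0 0 -0.27;0 0 0 0 0 -0.35;0 0 0 0 0 -0.35;0 0 0 0 0 -0.35'
python3 - <<'E'
from h import *
plan(380,208,9,10.8)
E
```

```text
clock: 23.95
tool_pos: [0.3763, 0.2109, 0.1144]
ee_rot: [0.761, 0.648, -0.001, -0.001]
contact_force: [1.1, -0.7, 1.1]
grip_width: 0.999
finger_force: 0.0
clock: 24.45
tool_pos: [0.3774, 0.2087, 0.1147]
ee_rot: [0.641, 0.768, -0.001, -0.0]
contact_force: [0.1, -0.4, 0.6]
grip_width: 0.999
finger_force: 0.0
shift cm [-0.11  0.26 10.57] turn [-0.002  0.    -0.008] rows>= 2.1 q [ 0.39 -0.25  2.07  0.    1.32  0.21] t 24.4
```

```bash
python3 -m crank '-0.1 0.15 3 0 0 0; -0.1 0.15 6 0 0 0; -0.1 0.15 9 0 0 0; -0.1 0.15 10.2 0 0 0; -0.1 0.15 10.5 0 0 0; -0.1 0.15 10.5 0 0 0'; python3 -m crank '0 0 0 0 0 0;0 0 0 0 0 0;0 0 0 0 0 0;0 0 0 0 0 0;0 0 0 0 0 0;0 0 0 0 0 0;0 0 0 0 0 0;0 0 0 0 0 0' 0;  python3 -m crank '0 0 -1 0 0 0; 0 0 -3 0 0 0; 0 0 -6 0 0 0; 0 0 -10 0 0 0; 0 0 -10 0 0 0;0 0 -10 0 0 0'
python3 - <<'E'
from h import *
plan(454,-369,105,-89.4)
E
```

```text
clock: 25.05
tool_pos: [0.3798, 0.2082, 0.011]
ee_rot: [0.64, 0.768, -0.0, -0.0]
contact_force: [0.1, 0.5, 1.1]
grip_width: 1.0
finger_force: 0.0
clock: 25.85
tool_pos: [0.3806, 0.2086, 0.0116]
ee_rot: [0.64, 0.769, 0.001, 0.0]
contact_force: [-0.1, 0.5, 6.6]
grip_width: 0.4
finger_force: 61.1
clock: 26.45
tool_pos: [0.3806, 0.2086, 0.1122]
ee_rot: [0.64, 0.769, 0.001, 0.001]
contact_force: [-0.7, -0.8, -1.2]
grip_width: 0.394
finger_force: 60.3
shift cm [-58.13  -3.29   0.67] turn [ 0.003  0.002 -1.398] rows>= 11.6 q [ 0.38 -0.25  2.07 -0.    1.31  0.2 ] t 26.4
```

```bash
python3 -m crank '-2 -0.1 0 0 0 0.12;-5 -0.3 0 0 0 0.25;-9 -0.5 0 0 0 0.38;-13 -0.7 0 0 0 0.51;-17.5 -1 0 0 0 0.64;-22 -1.2 0 0 0 0.77;-26.5 -1.5 0 0 0 0.9;-31 -1.8 0 0 0 1.03;-35 -2 0 0 0 1.16;-37 -2.1 0 0 0 1.27'; python3 -c "
from h import *
plan(454,-369,105,-89.4)"
```

```text
clock: 27.45
tool_pos: [0.4252, -0.162, 0.1092]
ee_rot: [0.972, 0.236, -0.001, -0.0]
contact_force: [-0.3, 0.4, -0.6]
grip_width: 0.391
finger_force: 60.1
shift cm [-6.92 19.72  0.4 ] turn [-0.001  0.002  0.466] rows>= 4.2 q [-0.48 -0.17  2.02 -0.    1.3   0.62] t 27.4
```

```bash
python3 -m crank '-0.7 2 0 0 0 0.08;-2 5.7 0 0 0 0.18;-3.5 10 0 0 0 0.28;-5 14.2 0 0 0 0.38;-6.2 17.7 0 0 0 0.46;-6.9 19.7 0 0 0 0.466;-6.9 19.7 0 0 0 0.466;-6.9 19.7 0 0 0 0.466'; python3 -c "
from h import *
plan(454,-369,26,-89.4)"
```

```text
clock: 28.25
tool_pos: [0.4558, -0.3651, 0.1087]
ee_rot: [1.0, 0.009, -0.001, -0.001]
contact_force: [-0.4, 0.5, -0.7]
grip_width: 0.39
finger_force: 60.2
shift cm [-0.17  0.41  8.27] turn [-0.003  0.002  0.007] rows>= 1.7 q [-0.76  0.18  1.66  0.    1.3   0.79] t 28.2
```

```bash
python3 -m crank '-0.1 0.2 2 0 0 0;-0.1 0.3 4.5 0 0 0;-0.1 0.3 6.5 0 0 0;-0.1 0.3 8 0 0 0;-0.1 0.3 8 0 0 0;-0.1 0.3 8 0 0 0'
python3 - <<'E'
from h import *
plan(454,-369,16,-89.4)
c=vision.camera('scene');a=cv2.resize(c['frame'][170:240,320:420],None,fx=5,fy=5)
d=vision.camera('top');b=cv2.resize(d['frame'][210:290,410:490],None,fx=5,fy=5)[:350]
cv2.imwrite('pics/s6.png',np.hstack([a[:, :400],b]))
E
```

```text
clock: 28.85
tool_pos: [0.4559, -0.3682, 0.0307]
ee_rot: [1.0, 0.009, -0.0, -0.0]
contact_force: [0.5, -1.0, -0.8]
grip_width: 0.395
finger_force: 60.2
shift cm [-0.19  0.07  1.47] turn [-0.001  0.     0.008] rows>= 0.3 q [-0.77  0.28  1.7   0.    1.16  0.79] t 28.9
```

View pics/s6.png

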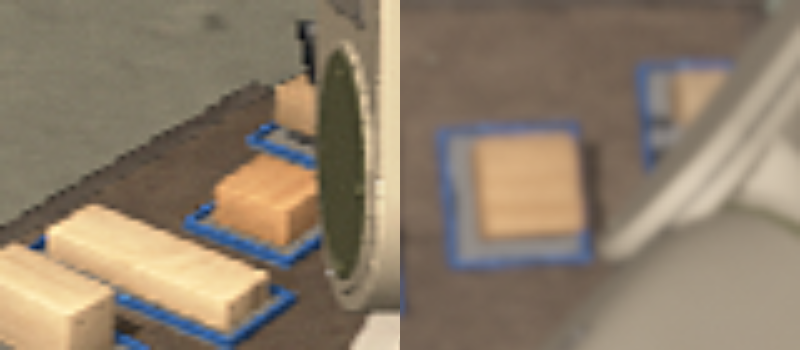

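Scene: block_150 sits in tray_150. Top: b120 is aligned over tray_120 (left edge at (675,95)), slightly towards −y. Shift 2 mm back and lower.

```bash
python3 -m crank '-0.1 -0.2 0.4 0 0 0;-0.1 -0.2 0.8 0 0 0;-0.1 -0.2 1.2 0 0 0;-0.1 -0.2 1.4 0 0 0;-0.1 -0.2 1.55 0 0 0;-0.1 -0.2 1.7 0 0 0;-0.1 -0.2 1.7 0 0 0'
```

```text
clock: 29.65
tool_pos: [0.4551, -0.3672, 0.0146]
ee_rot: [1.0, 0.009, 0.0, 0.0]
contact_force: [-4.0, 2.2, 7.5]
grip_width: 0.4
finger_force: 61.2
```

```bash
python3 -m crank '0 0 0 0 0 0;0 0 0 0 0 0;0 0 0 0 0 0;0 0 0 0 0 0' 0.57;  python3 -m crank '0 0 -0.5 0 0 0;0 0 -2 0 0 0;0 0 -5 0 0 0;0 0 -9 0 0 0;0 0 -13 0 0 0;0 0 -17 0 0 0'; python3 -m crank '3 -5 0 0 0 0;5 -9 0 0 0 0;5 -14 0 0 0 0;5 -19 0 0 0 0;5 -24 0 0 0 0;5 -29 0 0 0 0;5 -34 0 0 0 0;5 -39 0 0 0 0;5 -43 0 0 0 0;5 -44 0 0 0 0'
python3 - <<'E'
from h import *
c=vision.camera('scene');a=cv2.resize(c['frame'][170:270,300:430],None,fx=3,fy=3)
d=vision.camera('top');b=cv2.resize(d['frame'][210:290,345:485],None,fx=5,fy=5)
o=np.zeros((600,700,3),np.uint8);o[:400]=b; o[400:,:390]=a[:200]; cv2.imwrite('pics/f.png',o)
E
```

```text
clock: 30.05
tool_pos: [0.4548, -0.3669, 0.0134]
ee_rot: [1.0, 0.009, -0.0, -0.0]
contact_force: [-0.4, -0.4, 0.5]
grip_width: 0.571
finger_force: 0.0
clock: 30.65
tool_pos: [0.4549, -0.3669, 0.1867]
ee_rot: [1.0, 0.009, 0.0, 0.0]
contact_force: [0.6, 0.7, -0.2]
grip_width: 0.573
finger_force: 0.0
clock: 31.65
tool_pos: [0.4968, 0.0779, 0.1852]
ee_rot: [1.0, 0.011, 0.001, -0.001]
contact_force: [-0.5, -1.0, 0.1]
grip_width: 0.566
finger_force: 0.0
```

View pics/f.png

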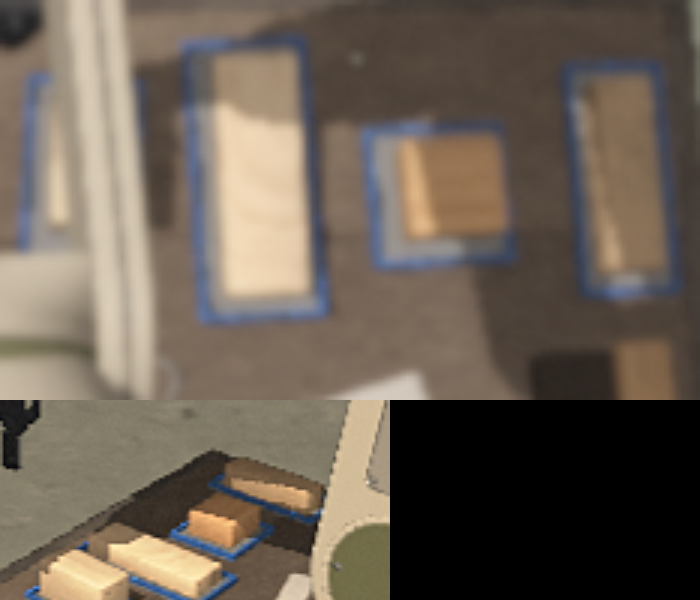

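All four blocks lie inside their trays: b90 (55,160), b150 (260,170), b60 (455,187) and b120 (630,170). The gripper is clear, so I'm handing in.

```bash
python3 -c "
from bench import bot
print(bot.sign_off())"
```

```text
the job is handed in; nothing more can be done
None
```

All four blocks lie flat in their own trays, confirmed in the last camera views; the cork block and the turquoise look-alike were left alone, and the job was handed in at about 32 s.

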